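# Clear the plating bench: cultures, stock and waste to their places

## Task

Sort what is lying on the bench, clean things before dirty ones: lay the two red dishes flat, side by side, in the steel incubator tray and stand the loose amber jar in the empty middle bay of the blue rack. Do not touch the waste until those three are in place and let go; then lay the mouldy dish flat and stand the yellow-capped pot upright, next to each other on the floor of the orange discard tub. Keep everything level, set it down rather than dropping it, and leave the two jars already in the rack where they are.

Things in the scene. Friction and masses are not known exactly. Their poses are not given: they have to be found in the camera images.
- dish_red_a: red blood-agar dish (a good culture): closed round Petri dish, 60 mm diameter, 15 mm high, about 22 g, lying flat, hard straight-sided clear plastic; grip it across the diameter. Origin at the centre of its underside, z up; yaw means nothing
- dish_red_b: second red blood-agar dish, same as dish_red_a: 60 mm diameter, 15 mm high, origin at the centre of its underside, z up
- dish_mouldy: spoiled dish, straw-coloured agar with dark green mould spots (waste): 60 mm diameter, 15 mm high, same make as the red dishes, origin at the centre of its underside, z up
- jar: loose amber glass jar with a white screw cap, standing upright on the bench: 62 mm high, body 43 mm diameter, cap 45 mm diameter over the top 20 mm, about 95 g; grip it by the cap. Origin at the centre of its underside, z up
- pot: used specimen pot (waste), whitish body with a yellow screw cap, standing upright on the bench: 60 mm high, cap 45 mm diameter over the top 16 mm, body tapering from 40 mm to 35 mm at the foot, about 45 g; grip it by the cap. Origin at the centre of its underside, z up
- steel_tray: shallow dark grey steel incubator tray with a bright rim, fixed to the bench, 140 mm (its x) by 180 mm (its y) outside plus a 6 mm lip, walls 3 mm thick and 18 mm high, floor 3 mm thick. Origin at the centre of its underside (floor surface 3 mm above), z up. Two dishes fit side by side along its y, for example at y = +-40 mm
- discard_tub: orange plastic discard tub fixed to the bench, 150 mm (its x) by 190 mm (its y) outside plus a 7 mm lip, walls 4 mm thick and 32 mm high, floor 4 mm thick. Origin at the centre of its underside (floor surface 4 mm above), z up. A dish and a pot fit side by side along its y, for example at y = +-42 mm
- rack: blue bottle rack fixed to the bench, 78 mm (its x) by 206 mm (its y), outer walls 4 mm thick and 30 mm high, floor 4 mm thick; two dividers, 26 mm high, part it along y into three open bays, each 70 mm (x) by 63 mm (y), centred at y = -67, 0 and +67 mm. The outer two hold jars, the middle one is empty. Origin at the centre of its underside, which is also under the centre of the empty bay (floor surface 4 mm above), z up
- rack_jar_a: amber jar with a white cap already standing loose in the rack's bay at -y, same make as the loose jar, 62 mm high, its top 66 mm above the bench; leave it. Origin at the centre of its underside
- rack_jar_b: amber jar with a white cap already standing loose in the rack's bay at +y, same make, top 66 mm above the bench; leave it. Origin at the centre of its underside
Not all that is in view belongs to the job. Leave any purple look-alike of the rack_jar_b alone.

How it is judged:
By the outcome, as a careful person would: the job done as asked, in the order asked, and still so for the second after the job is handed in, with the robot touching nothing.
It also fails if it takes over 128 s, if anything falls off the work surface, if the arm or the gripper's body presses on something with over 40 N, if the wrist force passes 120 N, or if a joint passes its speed limit or range.

## Robot

A 6-joint arm with a two-finger parallel gripper is mounted at the origin on the work surface. World frame = base frame: x ahead of the robot, y to its left, z up, the work surface at z = 0. Lengths are in mm, angles in degrees, forces in N, time in s.
With the tool pointing down it reaches from about 350 to 1000 mm from the base axis. Payload 7.1 kg.
Tool frame: the origin (TCP) lies on the centre line of the jaws, within the pads' length; the fingertips stand 11 mm ahead of it and the grasp point (between the pads) lies 8 mm behind it; z points along the fingers, y is the line along which they close (so a half turn about z gives the same grasp; the last joint's range is limited). The gripper opens to 85 mm and grips with 20 to 120 N. Pads are 22 mm wide; open, the fingers measure 114 mm over their backs; the gripper's body (76 mm by 85 mm) begins 54 mm behind the grasp point. The pads swing forward as they close: fully open they stand 13 mm farther back than shut.
Start: joints at [66.463, 24.242, 93.386, -0, 62.372, -1.089], TCP at [238.626, 577.635, 242.319] pointing down, gripper open.
Joint ranges: [-172.04, 172.04], [-51.8, 120.97], [4.93, 147.93], [-75.15, 255.16], [6.16, 154.13], [-145.62, 145.62]. Speed limits (degrees/s): [136.94, 136.94, 172.46, 180, 180, 180].

## Interface

Orientations are given as [roll, pitch, yaw] about the fixed x, y, z axes, in that order (R = Rz(yaw) Ry(pitch) Rx(roll)).
In Python, from rig import ctrl gives the robot as it stands. The module is installed in compiled form; this text tells all that it offers.
- The arm moves only by the tool arm_command, never from a script. Its argument "rows" is one flat list of numbers, 7 for each row, row after row: the turn, a rotation vector about the tool's x, y, z each as a share of 0.5 rad, from -1 to 1, then the shift along the tool's x, y, z each as a share of 500 mm, from -1 to 1, then the opening, from 0 (shut) to 1 (fully open). In form: [ax, ay, az, tx, ty, tz, grip, ax, ay, az, tx, ty, tz, grip, ...]. A call has 1 to 12 rows; each row is the pose to reach, as a shift and turn from the pose commanded when the call began, along the tool's axes at that moment; what a row does not reach only later rows make up. A row lasts 1/12 s, in which the tool goes at most 41.7 mm and 7.16 degrees, less where a joint would pass 70% of its speed; a pose out of reach is approached as far as the arm can. A call with a number of a shift or a turn outside -1 to 1 is refused whole. A call with a gripper value outside its range is refused whole. The fingers move at their own pace and stop on an object; "force" is the grip in N (left out, the last holds). Time passes only in rows, so rows that repeat a pose let the fingers close. It gives the time, the measured TCP pose, the force, the opening and the grip force at its end, in the units of the state.
- ctrl.observe(): the state, without advancing time (a new reading comes with each control period).
- ctrl.snapshot(name): name is "side" or "top"; returns a dict with "frame" (400x640x3 uint8, red, green, blue), "depth" (400x640 float32, mm along the optical axis (not along the pixel's ray), 0 where there is no reading), "K" (3x3 intrinsics, pixels), "world_to_cam" (4x4, takes a point from world to camera coordinates). Camera axes: x right, y down, z forward; pixel columns grow to the right and rows downward; lengths in mm; the calibration is good to about 2 mm. A picture is of the moment at which its call begins.
- ctrl.sign_off(): hands the job in; it is judged then, once.
The state is a dict: "time": time; "qpos": joint angles; "qvel": joint speeds; "joint_torque": joint torques, N m; "position": TCP position; "eef_rot": TCP orientation; "wrist_force": force on the tool from outside, world axes, zero at the start; "wrist_torque": the same for the moment, N m; "gripper_width": finger opening in mm; "grip_force": force on a finger pad.
Only numpy, scipy, OpenCV 4.12 (cv2) and the standard library are available. Lean on these libraries where they do the work, as an engineer would, in place of code of your own. Each camera call takes 0.05 s, during which the arm holds its last target. There are 200 camera calls.

## Working session

There is one attempt and no reset: what is moved stays moved. The work goes in short steps, Python scripts to look and compute and a tool call to move; the robot and the scene stay as the last step left them, time stands still between calls to the robot, and variables do not carry over. Pictures are saved under pics/ and viewed, at most 14 in all, crops included, and the job is handed in when it is done.

Besides the shell and the picture viewer there is one more tool, called in YAML: its name, and indented under it one key for each argument. arm_command: Moves the arm, as the interface text tells. Shift numbers are shares of 500 mm and turn numbers shares of 0.5 rad, none past 1 either way. Its arguments: {"type":"object","properties":{"rows":{"type":"array","items":{"type":"number","minimum":-1,"maximum":1}},"force":{"type":"number"}},"required":["rows"]}

```bash
mkdir -p pics; python3 - <<'E'
from rig import ctrl
import cv2,numpy as np
for n in("top","side"):
    s=ctrl.snapshot(n); np.savez(f"{n}0.npz",**s); cv2.imwrite(f"pics/{n}0.png",s["frame"][:,:,::-1])
    print(n,s["K"].round(1).tolist(),s["world_to_cam"].round(3).tolist())
o=ctrl.observe();print({k:np.round(v,2).tolist() for k,v in o.items()})
E
```

```text
top [[474.0, 0.0, 331.9], [0.0, 474.0, 198.8], [0.0, 0.0, 1.0]] [[-0.028, -1.0, 0.002, 2.71], [-0.995, 0.027, -0.1, 498.106], [0.1, -0.005, -0.995, 1372.13], [0.0, 0.0, 0.0, 1.0]]
side [[424.2, 0.0, 319.1], [0.0, 424.2, 202.3], [0.0, 0.0, 1.0]] [[0.977, -0.215, 0.015, -483.802], [-0.113, -0.571, -0.813, 94.721], [0.183, 0.793, -0.582, 1043.376], [0.0, 0.0, 0.0, 1.0]]
{'time': 0.1, 'qpos': [66.46, 24.28, 93.43, 0.0, 62.37, -1.09], 'qvel': [0.06, -0.07, -0.19, 0.12, 0.05, -0.01], 'joint_torque': [0.0, -55.84, -28.24, 0.0, 0.0, -0.0], 'position': [238.43, 577.21, 241.61], 'eef_rot': [-179.92, -0.0, 157.55], 'wrist_force': [-0.53, -0.07, 0.28], 'wrist_torque': [0.01, 0.02, -0.05], 'grip_force': 0.0, 'gripper_width': 85.42}
```

View pics/top0.png

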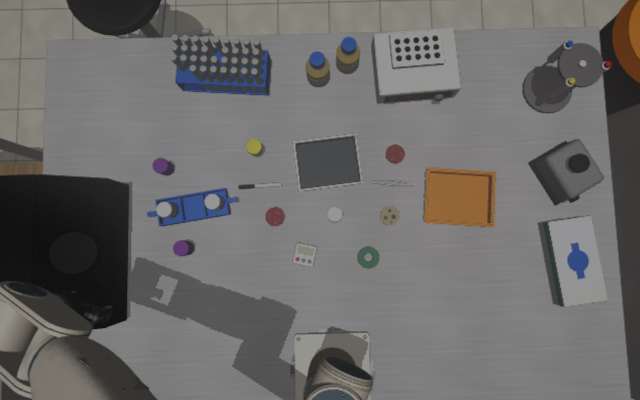

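View pics/side0.png

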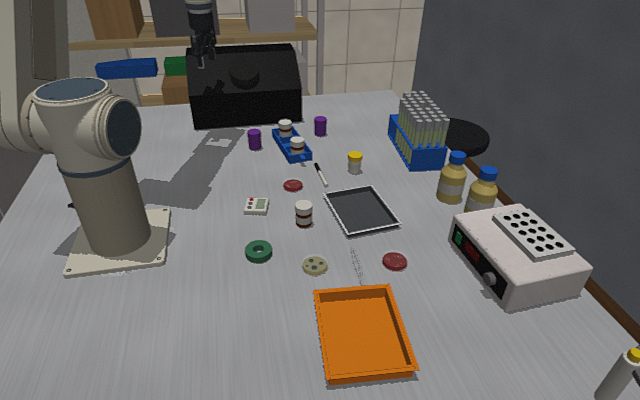

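The top view shows the red dishes at (275,216) and (395,154), the mouldy dish at (390,216), the loose jar at (335,214) and the pot at (254,147). The tray is at (328,162), the tub at (460,197), and the rack at (192,207) with its empty bay in the middle. The purple look-alikes are at (163,166) and (182,248), and a black box stands at the left.

```bash
cat > h.py <<'E'
import cv2,numpy as np
def ray(s,uv,z):
    uv=np.atleast_2d(uv).astype(float);W=s["world_to_cam"];R,t=W[:3,:3],W[:3,3];c=-R.T@t
    d=np.c_[uv,np.ones(len(uv))]@np.linalg.inv(s["K"]).T@R
    return (c+d*((z-c[2])/d[:,2])[:,None])[:,:2]
def hsv(s): return cv2.cvtColor(s["frame"],cv2.COLOR_RGB2HSV)
def blobs(m,amin=40):
    cs,_=cv2.findContours(m,cv2.RETR_EXTERNAL,cv2.CHAIN_APPROX_NONE)
    return [c for c in cs if cv2.contourArea(c)>amin]
def pts(s,step=1):
    v,u=np.mgrid[:400,:640];d=s["depth"];K=s["K"];W=s["world_to_cam"]
    P=np.stack([(u-K[0,2])/K[0,0]*d,(v-K[1,2])/K[1,1]*d,d],-1)
    return (P-W[:3,3])@W[:3,:3]
E
python3 - <<'E'
from h import *
T=dict(np.load("top0.npz"));S=dict(np.load("side0.npz"))
R={"red":[((0,90,60),(8,255,255)),((172,90,60),(179,255,255))],"yellow":[((24,120,90),(34,255,255))],"orange":[((8,150,120),(18,255,255))],"blue":[((105,150,60),(122,255,255))],"purple":[((130,100,30),(160,255,255))],"straw":[((18,40,90),(36,110,255))],"white":[((0,0,165),(179,30,255))]}
for n,s in(("top",T),("side",S)):
    H=hsv(s);P=pts(s)
    for k,rs in R.items():
        m=sum(cv2.inRange(H,*r) for r in rs)
        for c in blobs(m,60):
            (u,v),(w,h),a=cv2.minAreaRect(c)
            if not(130<u<510 and 100<v<390) :continue
            d=P[min(int(v),399),int(u)]
            print(n,k,np.round([u,v,w,h,a]),cv2.contourArea(c),"depthpt",d.round())
P=pts(T)
for n,(u,v) in dict(a=(275,216),b=(395,154),m=(390,216),jar=(335,214),pot=(254,147),tray=(328,162),tub=(460,197),rack=(190,207),ra=(164,210),rb=(214,202),box=(73,253),boxr=(125,215),rk=(225,75)).items(): print(n,P[v,u].round())
E
cat > crop.py <<'E'
import cv2,sys
i,o,x,y,w,h,f=sys.argv[1:];x,y,w,h,f=map(int,(x,y,w,h,f))
cv2.imwrite(o,cv2.resize(cv2.imread(i)[y:y+h,x:x+w],None,fx=f,fy=f,interpolation=cv2.INTER_CUBIC))
E
python3 crop.py pics/top0.png pics/c1.png 130 120 260 150 3
```

```text
top red [275. 217.  17.  17.  45.] 220.0 depthpt [453. 161.  14.]
top red [395. 154.  17.  17.  27.] 214.0 depthpt [ 633. -202.   11.]
top yellow [254. 146.  13.  14.  90.] 146.0 depthpt [654. 211.  62.]
top orange [460. 197.  69.  54.   4.] 3547.5 depthpt [ 495. -391.    6.]
top blue [170. 212.  23.  23.  81.] 109.0 depthpt [472. 455.  64.]
top blue [194. 208.  22.  19.  82.] 374.0 depthpt [487. 405.  -0.]
top purple [181. 248.  14.  14.  90.] 156.5 depthpt [366. 422.  59.]
top purple [160. 165.  13.  13.  63.] 137.0 depthpt [605. 481.  65.]
top straw [347. 377.  44.   5.  23.] 103.5 depthpt [ 82. -29. 375.]
top straw [389. 215.  18.  18.  90.] 248.0 depthpt [ 446. -179.   14.]
side red [394. 262.  17.  23.  90.] 311.5 depthpt [ 624. -216.   15.]
side red [292. 186.  11.  17.  90.] 151.0 depthpt [447. 146.  14.]
side yellow [354. 156.   9.  13.  90.] 84.5 depthpt [647. 202.  61.]
side orange [366. 330.  92.  95.  83.] 7466.0 depthpt [ 505. -377.    4.]
side blue [488. 173.  17.  15.  16.] 206.0 depthpt [909. -82. 141.]
side blue [457. 157.  16.  15.  14.] 182.0 depthpt [871.   9. 141.]
side blue [292. 144.  46.  25.  58.] 456.5 depthpt [474. 323.  57.]
side blue [412. 148.  71.  41.  32.] 1361.5 depthpt [827. 195.  74.]
side purple [254. 139.  20.  12.  90.] 212.0 depthpt [362. 400.  43.]
side purple [320. 126.  19.  10.  90.] 180.5 depthpt [599. 461.  44.]
side straw [314. 266.  23.  19.   0.] 340.5 depthpt [ 441. -192.   15.]
side white [157. 218.  19.  22.  90.] 298.5 depthpt [77. 71.  9.]
side white [304. 204.   9.  17.  90.] 113.5 depthpt [449. -17.  61.]
side white [256. 204.  12.  23.  90.] 225.5 depthpt [332.  69.  16.]
a [453. 159.  10.]
b [ 629. -204.   14.]
m [ 443. -182.   13.]
jar [450. -19.  62.]
pot [652. 211.  60.]
tray [612.  -3.   3.]
tub [ 495. -395.    3.]
rack [487. 413.   5.]
ra [475. 468.  66.]
rb [494. 326.  68.]
box [360. 653. 198.]
boxr [467. 596.  27.]
rk [837. 275. 147.]
```

View pics/c1.png

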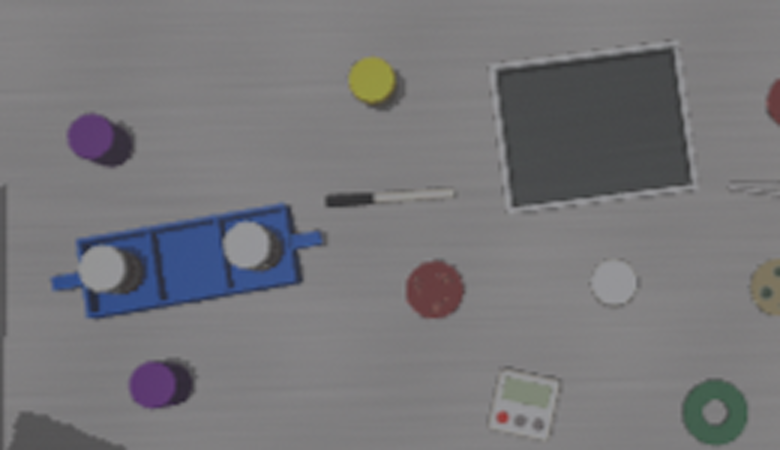

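The crop shows the rack tilted about 8 degrees with its middle bay empty, and the tray tilted similarly. The pot, dish a and the jar have clear space around them. Next I measure everything precisely in both views.

```bash
python3 - <<'E'
from h import *
T=dict(np.load("top0.npz"));S=dict(np.load("side0.npz"))
HT,HS=hsv(T),hsv(S)
def m(H,*rs): return sum(cv2.inRange(H,*r) for r in rs)
RED=[((0,80,50),(10,255,255)),((170,80,50),(179,255,255))];YEL=[((24,100,80),(36,255,255))];STR=[((16,35,80),(40,140,255))];WH=[((0,0,140),(179,40,255))]
def near(H,rs,u,v,r=16):
    k=m(H,*rs);w=np.zeros_like(k);cv2.circle(w,(u,v),r,255,-1);k&=w
    c=max(blobs(k,20),key=cv2.contourArea);h=cv2.convexHull(c);M=cv2.moments(h)
    return np.array([M["m10"],M["m01"]])/M["m00"],h[:,0]
for n,rs,ut,us,zt in(("a",RED,(275,216),(292,186),13),("b",RED,(395,154),(394,262),13),("m",STR,(390,216),(314,266),13),("pot",YEL,(254,147),(354,156),60),("jar",WH,(335,214),(304,206),62)):
    for nm,s,H,u,z in(("top",T,HT,ut,zt),("side",S,HS,us,zt if zt<20 else zt-7)):
        c,h=near(H,rs,*u);p=ray(s,c,z)[0];q=ray(s,h,z)
        print(n,nm,c.round(1),p.round(1),"ext",np.ptp(q,0).round())
# from depth: top surfaces
P=pts(T)
for n,u,z0,z1,r in(("a",(275,216),9,20,14),("b",(395,154),9,20,14),("m",(390,216),9,20,14),("pot",(254,147),54,66,12),("jar",(335,214),54,68,12),("ra",(164,210),58,74,12),("rb",(214,202),58,74,12)):
    q=P[u[1]-r:u[1]+r,u[0]-r:u[0]+r].reshape(-1,3);q=q[(q[:,2]>z0)&(q[:,2]<z1)]
    print(n,"depth",len(q),((q.max(0)+q.min(0))/2).round(),np.ptp(q,0).round(),np.median(q,0).round(1))
# containers
def rect(s,k,z,nm):
    c=max(blobs(k),key=cv2.contourArea);q=ray(s,cv2.convexHull(c)[:,0],z).astype(np.float32)
    (x,y),(w,h),a=cv2.minAreaRect(q);print(nm,round(x,1),round(y,1),round(w),round(h),round(a,1))
OR=[((6,130,80),(20,255,255))]
for nm,s,H in(("top",T,HT),("side",S,HS)):
    rect(s,m(H,*OR),32,"tub "+nm)
    dk=cv2.inRange(H,(0,0,20),(179,70,95));w=np.zeros_like(dk)
    if nm=="top": w[130:195,290:366]=255
    else: w[180:240,318:405]=255
    rect(s,dk&w,3,"tray floor(134x174) "+nm)
    bl=m(H,((100,120,40),(125,255,255)));w=bl*0
    if nm=="top": w[180:235,140:245]=255
    else: w[115:170,265:320]=255
    bl=cv2.morphologyEx(bl&w,cv2.MORPH_CLOSE,np.ones((15,15)));rect(s,bl,30,"rack(78x206) "+nm)
    b2=cv2.morphologyEx(bl,cv2.MORPH_OPEN,np.ones((13,13)));rect(s,b2,30,"rack open "+nm)
E
```

```text
a top [274.4 216.3] [451.8 160.5] ext [51. 51.]
a side [292.5 185.1] [448.1 146.3] ext [52. 63.]
b top [394.6 153.6] [ 630.5 -203.2] ext [52. 52.]
b side [394.3 261.1] [ 625.8 -214.7] ext [56. 61.]
m top [389.3 215.3] [ 445.6 -179.9] ext [54. 54.]
m side [314.2 265.4] [ 441.6 -191.6] ext [55. 62.]
pot top [253.8 146.4] [653.5 211.7] ext [44. 41.]
pot side [354.3 155.1] [652.5 214.9] ext [45. 56.]
jar top [334.1 213.6] [451.6 -16.1] ext [38. 40.]
jar side [304.  205.2] [452.  -14.9] ext [ 83. 129.]
a depth 303 [454. 163.  15.] [57. 57. 10.] [455.  161.9  15.1]
b depth 300 [ 634. -203.   14.] [59. 58. 11.] [ 632.2 -203.3   14.8]
m depth 298 [ 448. -176.   15.] [57. 65. 11.] [ 446.5 -179.8   14.5]
pot depth 177 [655. 214.  60.] [42. 42. 12.] [655.3 213.9  59.6]
jar depth 187 [452. -16.  62.] [44. 40. 12.] [452.5 -15.8  62.1]
ra depth 205 [479. 470.  66.] [44. 46. 15.] [478.  469.2  66.2]
rb depth 197 [496. 334.  66.] [43. 45. 15.] [497.  332.2  66. ]
tub top 492.9 -386.3 201 161 84.6
tray floor(134x174) top 612.5 -0.8 140 180 5.9
rack(78x206) top 485.6 399.0 78 261 8.6
rack open top 485.7 399.0 77 215 8.5
tub side 490.1 -394.0 215 163 84.7
tray floor(134x174) side 614.9 16.7 141 183 5.8
rack(78x206) side 481.1 373.0 89 249 8.2
rack open side 481.0 373.0 89 249 8.2
```

arm_command:
  rows: [0,0,1,-0.3,-0.15,0,1,0,0,1,-0.3,-0.15,0,1,0,0,1,-0.3,-0.15,0,1,0,0,1,-0.3,-0.15,0,1,0,0,1,-0.3,-0.15,0,1]
  force: 30

```text
time: 0.52
position: [351.8, 446.1, 241.9]
eef_rot: [-179.9, 0.1, 128.3]
wrist_force: [-0.9, 0.0, -0.1]
gripper_width: 85.5
grip_force: 0.0
```

arm_command:
  rows: [0,0,1,-0.42,-0.12,0,1,0,0,1,-0.42,-0.12,0,1,0,0,1,-0.42,-0.12,0,1,0,0,1,-0.42,-0.12,0,1,0,0,1,-0.42,-0.12,0,1,0,0,1,-0.42,-0.12,0,1,0,0,1,-0.42,-0.12,0,1]

```text
time: 1.1
position: [434.5, 247.6, 242.2]
eef_rot: [-180.0, 0.0, 100.1]
wrist_force: [0.0, 0.6, -0.8]
gripper_width: 85.2
grip_force: 0.0
```

arm_command:
  rows: [0,0,0.358,-0.182,0.006,0.28,1,0,0,0.358,-0.182,0.006,0.28,1,0,0,0.358,-0.182,0.006,0.28,1,0,0,0.358,-0.182,0.006,0.28,1,0,0,0.358,-0.182,0.006,0.28,1,0,0,0.358,-0.182,0.006,0.28,1,0,0,0.358,-0.182,0.006,0.28,1,0,0,0.358,-0.182,0.006,0.28,1]

```text
time: 1.77
position: [454.1, 162.6, 103.7]
eef_rot: [179.8, -0.1, 90.1]
wrist_force: [-0.1, 0.7, 1.0]
gripper_width: 85.7
grip_force: 0.0
```

```bash
cat > ob.py <<'E'
from rig import ctrl
import numpy as np
o=ctrl.observe();print({k:np.round(o[k],2).tolist() for k in("time","position","eef_rot","wrist_force","gripper_width","grip_force","qpos")})
E
python3 ob.py
```

```text
{'time': 1.77, 'position': [454.06, 162.61, 103.7], 'eef_rot': [179.84, -0.07, 90.08], 'wrist_force': [-0.06, 0.67, 1.0], 'gripper_width': 85.74, 'grip_force': 0.0, 'qpos': [18.28, 25.27, 116.27, 0.02, 38.28, 18.18]}
```

arm_command:
  rows: [0,0,0,0,0,0.06,1,0,0,0,0,0,0.12,1,0,0,0,0,0,0.15,1,0,0,0,0,0,0.166,1,0,0,0,0,0,0.176,1,0,0,0,0,0,0.176,1,0,0,0,0,0,0.176,0,0,0,0,0,0,0.176,0,0,0,0,0,0,0.176,0,0,0,0,0,0,0.176,0,0,0,0,0,0,0.176,0,0,0,0,0,0,0.176,0]
  force: 30

```text
time: 2.77
position: [453.8, 161.3, 15.9]
eef_rot: [179.9, -0.0, 90.0]
wrist_force: [-2.6, 1.8, 9.1]
gripper_width: 57.8
grip_force: 30.0
```

```bash
python3 ob.py; python3 - <<'E'
from rig import ctrl
import cv2
f=ctrl.snapshot("side")["frame"][:,:,::-1]
cv2.imwrite("pics/g1.png",cv2.resize(f[90:240,200:380],None,fx=4,fy=4,interpolation=cv2.INTER_CUBIC))
E
```

```text
{'time': 2.77, 'position': [453.81, 161.32, 15.85], 'eef_rot': [179.88, -0.05, 89.99], 'wrist_force': [-2.61, 1.83, 9.09], 'gripper_width': 57.84, 'grip_force': 30.0, 'qpos': [18.15, 35.34, 117.17, 0.02, 27.36, 18.14]}
```

View pics/g1.png

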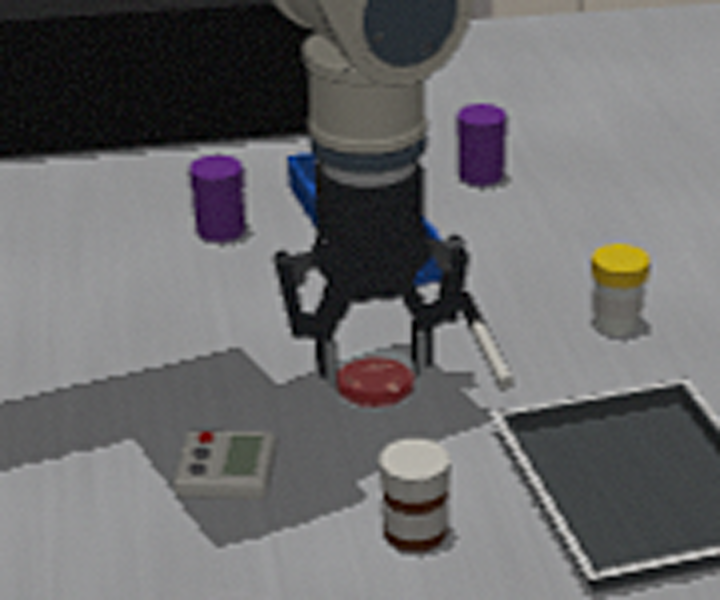

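The gripper holds dish a at mid-height across its diameter. The fingertips just touch the bench, so I'll grasp 2 mm higher from now on.

arm_command:
  rows: [0,0,0,0,0,-0.04,0,0,0,0,0,0,-0.1,0,0,0,0,0,0,-0.16,0,0,0,0,-0.04,0.05,-0.18,0,0,0,0,-0.09,0.11,-0.18,0,0,0,0,-0.14,0.18,-0.18,0,0,0,0,-0.19,0.24,-0.18,0,0,0,0,-0.22,0.28,-0.18,0,0,0,0,-0.244,0.311,-0.18,0,0,0,0,-0.244,0.311,-0.18,0,0,0,0,-0.244,0.311,-0.18,0,0,0,0,-0.244,0.311,-0.18,0]

```text
time: 3.82
position: [607.6, 39.1, 104.5]
eef_rot: [-180.0, -0.0, 90.0]
wrist_force: [-0.1, -0.9, -0.7]
gripper_width: 57.9
grip_force: 32.5
```

```bash
python3 ob.py; python3 - <<'E'
from rig import ctrl
import cv2
f=ctrl.snapshot("side")["frame"][:,:,::-1]
cv2.imwrite("pics/g2.png",cv2.resize(f[90:260,260:440],None,fx=3,fy=3,interpolation=cv2.INTER_CUBIC))
E
```

```text
{'time': 3.82, 'position': [607.57, 39.14, 104.51], 'eef_rot': [-179.96, -0.01, 89.99], 'wrist_force': [-0.12, -0.89, -0.69], 'gripper_width': 57.91, 'grip_force': 32.54, 'qpos': [2.56, 33.27, 99.99, 0.01, 46.79, 2.57]}
```

View pics/g2.png

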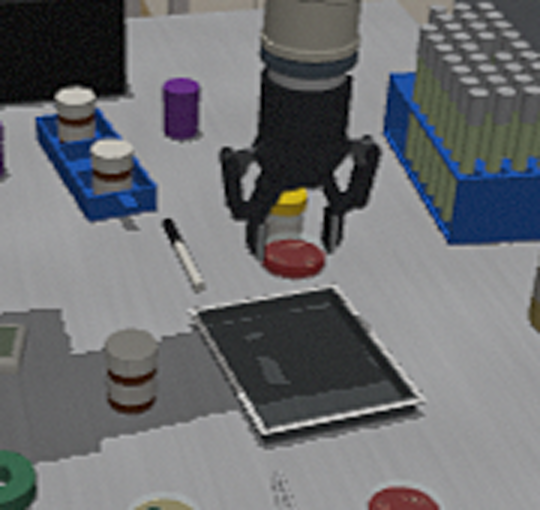

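The dish hangs level over the tray at +40 mm. Next I lower it.

arm_command:
  rows: [0,0,0,0,0,0.05,0,0,0,0,0,0,0.1,0,0,0,0,0,0,0.14,0,0,0,0,0,0,0.156,0,0,0,0,0,0,0.164,0,0,0,0,0,0,0.168,0,0,0,0,0,0,0.17,0,0,0,0,0,0,0.172,0,0,0,0,0,0,0.172,0,0,0,0,0,0,0.172,0]

```text
time: 4.7
position: [609.0, 38.9, 19.1]
eef_rot: [179.9, -0.0, 90.0]
wrist_force: [0.3, 0.3, -0.7]
gripper_width: 58.1
grip_force: 32.5
```

Not touching yet. I step down in 0.5 mm increments.

arm_command:
  rows: [0,0,0,0,0,0.001,0,0,0,0,0,0,0.002,0,0,0,0,0,0,0.002,0,0,0,0,0,0,0.002,0]

```text
time: 5.03
position: [609.0, 38.9, 18.9]
eef_rot: [179.9, -0.0, 90.0]
wrist_force: [-3.8, 0.0, 11.5]
gripper_width: 58.2
grip_force: 33.6
```

arm_command:
  rows: [0,0,0,0,0,0,0.82,0,0,0,0,0,0,0.82,0,0,0,0,0,0,0.82,0,0,0,0,0,0,0.82,0,0,0,0,0,-0.01,0.82,0,0,0,0,0,-0.05,0.82,0,0,0,0,0,-0.12,0.82,0,0,0,0,0,-0.174,0.82,0,0,0,0,0,-0.174,0.82]

```text
time: 5.78
position: [611.9, 39.1, 109.9]
eef_rot: [179.5, -0.0, 90.0]
wrist_force: [1.3, 0.0, 1.0]
gripper_width: 70.0
grip_force: 0.0
```

arm_command:
  rows: [0,0,0,-0.06,0.006,0,1,0,0,0,-0.14,0.014,0,1,0,0,0,-0.22,0.022,0,1,0,0,0,-0.3,0.03,0,1,0,0,0,-0.38,0.038,0,1,0,0,0,-0.44,0.044,0,1,0,0,0,-0.484,0.046,0,1,0,0,0,-0.484,0.046,0.06,1,0,0,0,-0.484,0.046,0.12,1,0,0,0,-0.484,0.046,0.15,1,0,0,0,-0.484,0.046,0.168,1,0,0,0,-0.484,0.046,0.172,1]

```text
time: 6.78
position: [630.2, -202.4, 16.3]
eef_rot: [-179.8, -0.1, 90.0]
wrist_force: [-0.1, -0.6, 0.4]
gripper_width: 85.6
grip_force: 0.0
```

```bash
python3 ob.py; python3 - <<'E'
from rig import ctrl
import cv2
f=ctrl.snapshot("side")["frame"][:,:,::-1]
cv2.imwrite("pics/g3.png",cv2.resize(f[150:300,290:460],None,fx=4,fy=4,interpolation=cv2.INTER_CUBIC))
E
```

```text
{'time': 6.78, 'position': [630.24, -202.39, 16.31], 'eef_rot': [-179.81, -0.06, 90.02], 'wrist_force': [-0.11, -0.62, 0.44], 'gripper_width': 85.65, 'grip_force': 0.0, 'qpos': [-18.83, 44.18, 93.33, -0.0, 42.69, -18.86]}
```

View pics/g3.png

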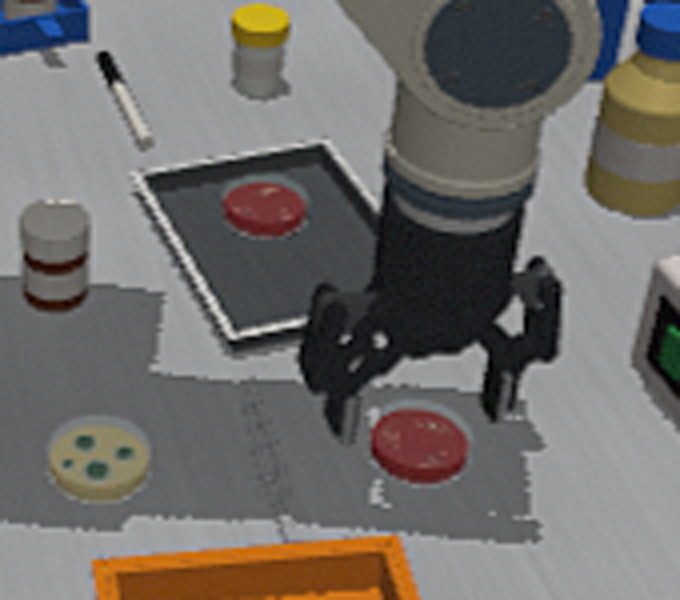

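Dish a lies flat in the tray, and the open fingers straddle dish b symmetrically.

arm_command:
  rows: [0,0,0,0,0,0.004,1,0,0,0,0,0,0.004,0,0,0,0,0,0,0.004,0,0,0,0,0,0,0.004,0,0,0,0,0,0,0.004,0,0,0,0,0,0,0.004,0,0,0,0,0,0,0.004,0,0,0,0,0,0,-0.02,0,0,0,0,0,0,-0.08,0,0,0,0,0,0,-0.14,0,0,0,0,0,0,-0.172,0,0,0,0,0,0,-0.172,0]

```text
time: 7.83
position: [634.5, -204.1, 110.2]
eef_rot: [179.5, 0.2, 90.0]
wrist_force: [0.8, -0.7, 0.0]
gripper_width: 57.7
grip_force: 32.2
```

arm_command:
  rows: [0,0,0,0.05,-0.005,0,0,0,0,0,0.12,-0.011,0,0,0,0,0,0.19,-0.018,0,0,0,0,0,0.25,-0.024,0,0,0,0,0,0.3,-0.028,0,0,0,0,0,0.325,-0.03,0,0,0,0,0,0.325,-0.03,0,0,0,0,0,0.325,-0.03,0.06,0,0,0,0,0.325,-0.03,0.12,0,0,0,0,0.325,-0.03,0.15,0,0,0,0,0.325,-0.03,0.162,0,0,0,0,0.325,-0.03,0.166,0]

```text
time: 8.83
position: [614.5, -41.4, 20.6]
eef_rot: [-179.7, -0.0, 90.0]
wrist_force: [-8.8, 0.1, 15.2]
gripper_width: 57.5
grip_force: 37.9
```

arm_command:
  rows: [0,0,0,0,0,0.002,0,0,0,0,0,0,0.004,0,0,0,0,0,0,0.004,0,0,0,0,0,0,0.004,0]

```text
time: 9.17
position: [614.5, -41.4, 20.6]
eef_rot: [-179.7, -0.0, 90.0]
wrist_force: [-8.4, -0.8, 11.8]
gripper_width: 57.9
grip_force: 37.7
```

arm_command:
  rows: [0,0,0,0,0,0,0.82,0,0,0,0,0,0,0.82,0,0,0,0,0,0,0.82,0,0,0,0,0,0,0.82,0,0,0,0,0,-0.01,0.82,0,0,0,0,0,-0.05,0.82,0,0,0,0,0,-0.12,0.82,0,0,0,0,0,-0.2,0.82,0,0,0,0,0,-0.25,0.82,0,0,0,0,0,-0.25,0.82]

```text
time: 10.0
position: [620.3, -40.9, 150.7]
eef_rot: [179.4, 0.1, 90.0]
wrist_force: [0.6, 0.4, 0.7]
gripper_width: 70.2
grip_force: 0.0
```

```bash
python3 ob.py; python3 - <<'E'
from rig import ctrl
import cv2
f=ctrl.snapshot("side")["frame"][:,:,::-1]
cv2.imwrite("pics/g4.png",cv2.resize(f[90:250,280:420],None,fx=3,fy=3,interpolation=cv2.INTER_CUBIC))
E
```

```text
{'time': 10.0, 'position': [620.26, -40.88, 150.73], 'eef_rot': [179.42, 0.05, 90.0], 'wrist_force': [0.56, 0.37, 0.67], 'gripper_width': 70.25, 'grip_force': 0.0, 'qpos': [-4.87, 30.17, 97.65, -0.0, 51.6, -4.87]}
```

View pics/g4.png

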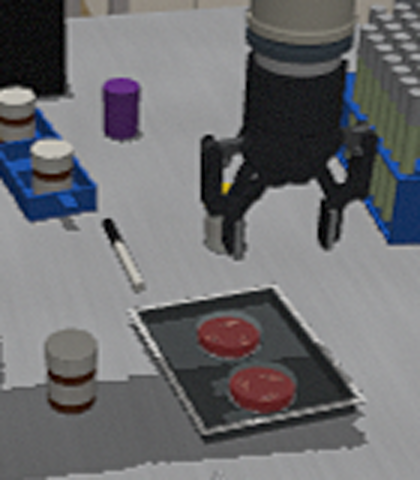

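Both red dishes lie flat, side by side, in the tray. Next is the jar.

arm_command:
  rows: [0,0,0,0.01,-0.06,0,1,0,0,0,0.02,-0.14,0,1,0,0,0,0.03,-0.21,0,1,0,0,0,0.04,-0.27,0,1,0,0,0,0.049,-0.31,0,1,0,0,0,0.049,-0.329,0,1,0,0,0,0.049,-0.329,0,1,0,0,0,0.049,-0.329,0.06,1,0,0,0,0.049,-0.329,0.12,1,0,0,0,0.049,-0.329,0.17,1,0,0,0,0.049,-0.329,0.192,1,0,0,0,0.049,-0.329,0.197,1]

```text
time: 11.05
position: [452.2, -16.3, 43.3]
eef_rot: [-179.8, -0.0, 90.0]
wrist_force: [0.0, -0.9, -0.4]
gripper_width: 85.8
grip_force: 0.0
```

arm_command:
  rows: [0,0,0,0,0,0,0,0,0,0,0,0,0,0,0,0,0,0,0,0,0,0,0,0,0,0,0,0,0,0,0,0,0,0,0,0,0,0,0,0,0,0,0,0,0,0,0,0,0,0,0,0,0,0,-0.01,0,0,0,0,0,0,-0.01,0]
  force: 40

```text
time: 11.8
position: [452.2, -16.1, 51.6]
eef_rot: [179.9, 0.0, 90.0]
wrist_force: [0.3, -0.2, -0.8]
gripper_width: 43.9
grip_force: 40.9
```

```bash
python3 ob.py; python3 - <<'E'
from rig import ctrl
import cv2
f=ctrl.snapshot("side")["frame"][:,:,::-1]
cv2.imwrite("pics/g5.png",cv2.resize(f[120:250,240:380],None,fx=3,fy=3,interpolation=cv2.INTER_CUBIC))
E
```

```text
{'time': 11.8, 'position': [452.25, -16.08, 51.61], 'eef_rot': [179.95, 0.0, 90.0], 'wrist_force': [0.31, -0.18, -0.83], 'gripper_width': 43.85, 'grip_force': 40.94, 'qpos': [-3.54, 29.75, 120.58, -0.0, 29.62, -3.54]}
```

View pics/g5.png

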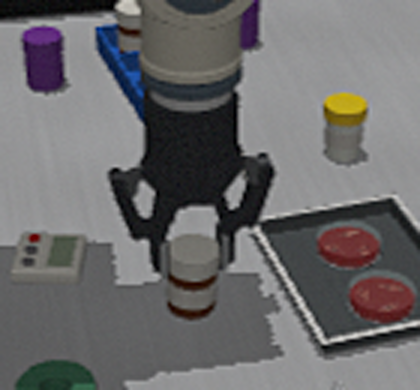

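arm_command:
  rows: [0,0,0,0,0,-0.04,0,0,0,0,0,0,-0.1,0,0,0,0,0,0,-0.16,0,0,0,0,0.02,0,-0.21,0,0,0,0,0.07,0.004,-0.24,0,0,0,0,0.14,0.01,-0.24,0,0,0,0,0.21,0.016,-0.24,0,0,0,0,0.28,0.022,-0.24,0,0,0,0,0.35,0.03,-0.24,0,0,0,0,0.42,0.034,-0.24,0]

```text
time: 12.68
position: [468.8, 195.6, 170.9]
eef_rot: [180.0, 0.0, 90.0]
wrist_force: [-0.7, 0.9, -0.8]
gripper_width: 43.8
grip_force: 41.2
```

arm_command:
  rows: [0,0,0,0.07,0.006,0,0,0,0,0,0.14,0.012,0,0,0,0,0,0.21,0.018,0,0,0,0,0,0.28,0.024,0,0,0,0,0,0.34,0.03,0,0,0,0,0,0.385,0.034,0,0,0,0,0,0.411,0.034,0,0,0,0,0,0.411,0.034,0,0,0,0,0,0.411,0.034,0,0,0,0,0,0.411,0.034,0.08,0,0,0,0,0.411,0.034,0.11,0,0,0,0,0.411,0.034,0.11,0]

```text
time: 13.68
position: [483.6, 395.9, 112.0]
eef_rot: [-179.6, 0.3, 89.9]
wrist_force: [-0.5, -0.3, -1.2]
gripper_width: 43.7
grip_force: 41.2
```

```bash
python3 ob.py; python3 - <<'E'
from rig import ctrl
import cv2
f=ctrl.snapshot("side")["frame"][:,:,::-1]
cv2.imwrite("pics/g6.png",cv2.resize(f[70:190,210:360],None,fx=5,fy=5,interpolation=cv2.INTER_CUBIC))
E
```

```text
{'time': 13.68, 'position': [483.57, 395.87, 112.04], 'eef_rot': [-179.64, 0.3, 89.93], 'wrist_force': [-0.45, -0.35, -1.19], 'gripper_width': 43.74, 'grip_force': 41.19, 'qpos': [38.22, 33.86, 97.39, -0.02, 49.22, 38.31]}
```

View pics/g6.png

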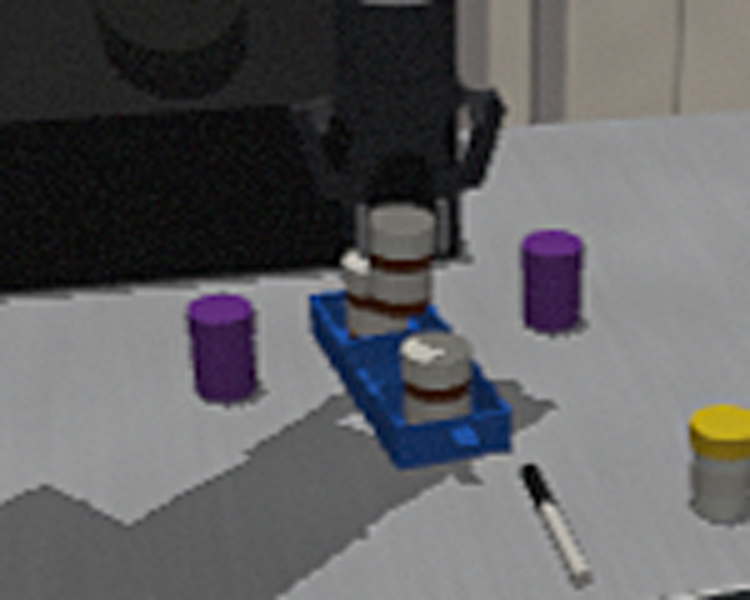

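The jar hangs upright over the middle bay. I let it settle, then lower it slowly.

arm_command:
  rows: [0,0,0,0,0,0,0,0,0,0,0,0,0,0,0,0,0,0,0,0,0]

```text
time: 13.98
position: [486.9, 399.7, 117.5]
eef_rot: [179.9, -0.1, 90.0]
wrist_force: [0.0, 1.0, -0.5]
gripper_width: 44.2
grip_force: 41.2
```

arm_command:
  rows: [0,0,0,0,0,0.02,0,0,0,0,0,0,0.045,0,0,0,0,0,0,0.07,0,0,0,0,0,0,0.095,0,0,0,0,0,0,0.112,0,0,0,0,0,0,0.122,0,0,0,0,0,0,0.128,0,0,0,0,0,0,0.13,0,0,0,0,0,0,0.132,0,0,0,0,0,0,0.132,0,0,0,0,0,0,0.132,0]

```text
time: 14.9
position: [485.2, 399.4, 50.9]
eef_rot: [-179.9, 0.0, 90.0]
wrist_force: [-5.4, -2.1, 10.6]
gripper_width: 43.9
grip_force: 42.3
```

arm_command:
  rows: [0,0,0,0,0,0,0.75,0,0,0,0,0,0,0.75,0,0,0,0,0,0,0.75,0,0,0,0,0,0,0.75,0,0,0,0,0,-0.01,0.75,0,0,0,0,0,-0.04,0.75,0,0,0,0,0,-0.1,0.75,0,0,0,0,0,-0.17,0.75,0,0,0,0,0,-0.2,0.75,0,0,0,0,0,-0.2,0.75]

```text
time: 15.73
position: [488.2, 401.2, 154.6]
eef_rot: [179.6, -0.3, 90.0]
wrist_force: [-0.1, 0.6, -0.3]
gripper_width: 63.9
grip_force: 0.0
```

```bash
python3 ob.py; python3 - <<'E'
from rig import ctrl
import cv2
f=ctrl.snapshot("side")["frame"][:,:,::-1]
cv2.imwrite("pics/g7.png",cv2.resize(f[70:250,220:420],None,fx=4,fy=3,interpolation=cv2.INTER_CUBIC))
E
```

```text
{'time': 15.73, 'position': [488.24, 401.16, 154.59], 'eef_rot': [179.65, -0.28, 90.0], 'wrist_force': [-0.14, 0.62, -0.26], 'gripper_width': 63.95, 'grip_force': 0.0, 'qpos': [38.33, 30.67, 96.06, -0.0, 52.82, 38.33]}
```

View pics/g7.png

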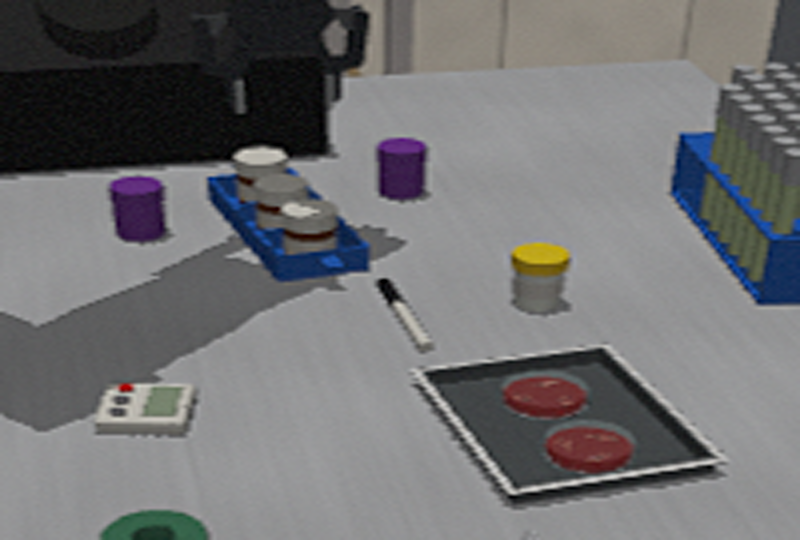

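The jar stands in the middle bay, released, and its two neighbours have not moved. All the clean items are placed, so the waste comes next, starting with the pot.

arm_command:
  rows: [0,0,0,-0.05,0.045,0,1,0,0,0,-0.1,0.09,0,1,0,0,0,-0.15,0.135,0,1,0,0,0,-0.2,0.18,0,1,0,0,0,-0.25,0.225,0,1,0,0,0,-0.3,0.27,0,1,0,0,0,-0.34,0.31,0,1,0,0,0,-0.374,0.336,0,1,0,0,0,-0.374,0.336,0,1,0,0,0,-0.374,0.336,0,1,0,0,0,-0.374,0.336,0.05,1,0,0,0,-0.374,0.336,0.08,1]

```text
time: 16.78
position: [652.6, 213.0, 108.0]
eef_rot: [-179.9, 0.0, 90.0]
wrist_force: [-0.9, 0.4, -0.4]
gripper_width: 85.4
grip_force: 0.0
```

arm_command:
  rows: [0,0,0,0,0,0.05,1,0,0,0,0,0,0.09,1,0,0,0,0,0,0.118,1,0,0,0,0,0,0.128,1,0,0,0,0,0,0.128,1,0,0,0,0,0,0.128,0,0,0,0,0,0,0.128,0,0,0,0,0,0,0.128,0,0,0,0,0,0,0.128,0,0,0,0,0,0,0.128,0,0,0,0,0,0,0.128,0,0,0,0,0,0,0.128,0]
  force: 35

```text
time: 17.78
position: [654.8, 212.7, 47.4]
eef_rot: [179.9, -0.0, 90.0]
wrist_force: [-1.3, 0.5, 6.6]
gripper_width: 44.0
grip_force: 35.3
```

arm_command:
  rows: [0,0,0,0,0,-0.03,0,0,0,0,0,0,-0.09,0,0,0,0,0,0,-0.16,0,0,0,0,0,0,-0.22,0,0,0,0,0,0,-0.25,0,0,0,0,0,0,-0.25,0,0,0,0,0,0,-0.25,0]

```text
time: 18.37
position: [654.5, 212.5, 172.7]
eef_rot: [179.8, -0.0, 90.0]
wrist_force: [0.3, -0.0, -0.3]
gripper_width: 44.2
grip_force: 35.8
```

```bash
python3 ob.py; python3 - <<'E'
from rig import ctrl
import cv2
f=ctrl.snapshot("side")["frame"][:,:,::-1]
cv2.imwrite("pics/g8.png",cv2.resize(f[40:220,270:450],None,fx=3,fy=3,interpolation=cv2.INTER_CUBIC))
E
```

```text
{'time': 18.37, 'position': [654.5, 212.53, 172.67], 'eef_rot': [179.85, -0.04, 90.0], 'wrist_force': [0.27, -0.03, -0.29], 'gripper_width': 44.19, 'grip_force': 35.78, 'qpos': [17.0, 33.76, 87.5, -0.0, 58.58, 17.0]}
```

View pics/g8.png

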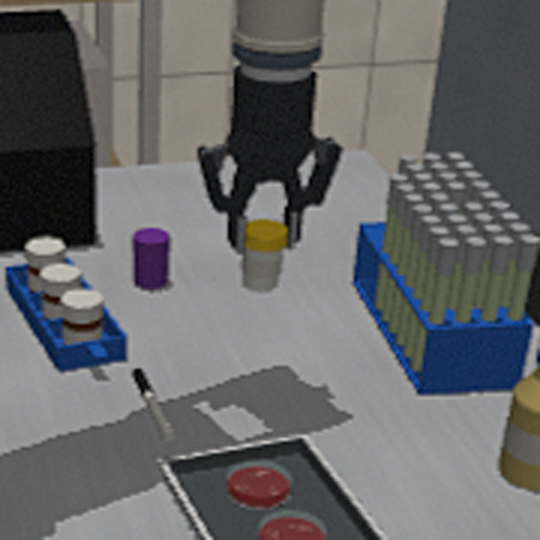

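The pot is held upright by its cap. I carry it to the tub.

arm_command:
  rows: [0,0,0,-0.03,-0.008,0,0,0,0,0,-0.08,-0.02,0,0,0,0,0,-0.14,-0.036,0,0,0,0,0,-0.2,-0.05,0,0,0,0,0,-0.26,-0.066,0,0,0,0,0,-0.32,-0.082,0,0,0,0,0,-0.38,-0.098,0,0,0,0,0,-0.44,-0.114,0,0,0,0,0,-0.5,-0.13,0,0,0,0,0,-0.56,-0.144,0,0,0,0,0,-0.62,-0.16,0,0,0,0,0,-0.68,-0.17,0,0]

```text
time: 19.42
position: [566.2, -129.2, 169.1]
eef_rot: [-179.8, -0.0, 90.0]
wrist_force: [-0.3, 1.4, -0.2]
gripper_width: 44.2
grip_force: 35.8
```

arm_command:
  rows: [0,0,0,-0.06,-0.016,0,0,0,0,0,-0.12,-0.032,0,0,0,0,0,-0.18,-0.048,0,0,0,0,0,-0.24,-0.064,0,0,0,0,0,-0.3,-0.08,0,0,0,0,0,-0.36,-0.096,0,0,0,0,0,-0.42,-0.112,0,0,0,0,0,-0.48,-0.128,0,0,0,0,0,-0.54,-0.144,0,0,0,0,0,-0.58,-0.155,0,0,0,0,0,-0.603,-0.16,0,0,0,0,0,-0.603,-0.16,0,0]

```text
time: 20.42
position: [487.1, -430.8, 169.4]
eef_rot: [-179.9, -0.1, 89.8]
wrist_force: [0.3, -0.4, -0.5]
gripper_width: 43.6
grip_force: 35.8
```

arm_command:
  rows: [0,0,0,0,0,0,0,0,0,0,0,0,0,0,0,0,0,0,0,0.05,0,0,0,0,0,0,0.1,0,0,0,0,0,0,0.15,0,0,0,0,0,0,0.19,0,0,0,0,0,0,0.22,0,0,0,0,0,0,0.232,0,0,0,0,0,0,0.238,0,0,0,0,0,0,0.24,0,0,0,0,0,0,0.242,0,0,0,0,0,0,0.242,0]

```text
time: 21.42
position: [489.4, -429.1, 51.5]
eef_rot: [180.0, 0.0, 90.0]
wrist_force: [-1.9, 2.5, 4.9]
gripper_width: 44.0
grip_force: 36.3
```

arm_command:
  rows: [0,0,0,0,0,0,0.75,0,0,0,0,0,0,0.75,0,0,0,0,0,0,0.75,0,0,0,0,0,0,0.75,0,0,0,0,0,-0.01,0.75,0,0,0,0,0,-0.04,0.75,0,0,0,0,0,-0.1,0.75,0,0,0,0,0,-0.15,0.75,0,0,0,0,0,-0.16,0.75,0,0,0,0,0,-0.16,0.75]

```text
time: 22.25
position: [490.4, -430.4, 133.4]
eef_rot: [179.8, 0.2, 90.0]
wrist_force: [0.1, -0.4, -0.7]
gripper_width: 63.9
grip_force: 0.0
```

arm_command:
  rows: [0,0,0,0.05,-0.009,0,1,0,0,0,0.12,-0.02,0,1,0,0,0,0.19,-0.032,0,1,0,0,0,0.26,-0.045,0,1,0,0,0,0.33,-0.057,0,1,0,0,0,0.4,-0.07,0,1,0,0,0,0.46,-0.08,0,1,0,0,0,0.498,-0.086,0,1,0,0,0,0.498,-0.086,0,1,0,0,0,0.498,-0.086,0.06,1,0,0,0,0.498,-0.086,0.12,1,0,0,0,0.498,-0.086,0.17,1]

```text
time: 23.25
position: [446.1, -180.5, 43.5]
eef_rot: [180.0, 0.0, 90.0]
wrist_force: [0.9, 0.2, -0.4]
gripper_width: 85.5
grip_force: 0.0
```

arm_command:
  rows: [0,0,0,0,0,0.03,1,0,0,0,0,0,0.05,1,0,0,0,0,0,0.057,1,0,0,0,0,0,0.057,1,0,0,0,0,0,0.057,0,0,0,0,0,0,0.057,0,0,0,0,0,0,0.057,0,0,0,0,0,0,0.057,0,0,0,0,0,0,0.057,0,0,0,0,0,0,0.057,0]
  force: 30

```text
time: 24.08
position: [446.7, -180.5, 17.7]
eef_rot: [179.9, 0.1, 90.0]
wrist_force: [-0.9, 0.1, 6.7]
gripper_width: 57.8
grip_force: 30.6
```

arm_command:
  rows: [0,0,0,0,0,-0.03,0,0,0,0,0,0,-0.09,0,0,0,0,0,0,-0.15,0,0,0,0,0,0,-0.2,0,0,0,0,0,0,-0.2,0,0,0,0,0,0,-0.2,0]

```text
time: 24.58
position: [447.3, -180.6, 118.4]
eef_rot: [179.7, 0.1, 90.0]
wrist_force: [-0.1, 0.8, -0.6]
gripper_width: 58.0
grip_force: 32.2
```

```bash
python3 ob.py; python3 - <<'E'
from rig import ctrl
import cv2
f=ctrl.snapshot("side")["frame"][:,:,::-1]
cv2.imwrite("pics/g9.png",cv2.resize(f[140:400,230:430],None,fx=2,fy=2,interpolation=cv2.INTER_CUBIC))
E
```

```text
{'time': 24.58, 'position': [447.27, -180.62, 118.43], 'eef_rot': [179.73, 0.12, 90.0], 'wrist_force': [-0.05, 0.77, -0.55], 'gripper_width': 58.0, 'grip_force': 32.23, 'qpos': [-23.4, 23.65, 116.01, -0.0, 40.05, -23.41]}
```

View pics/g9.png

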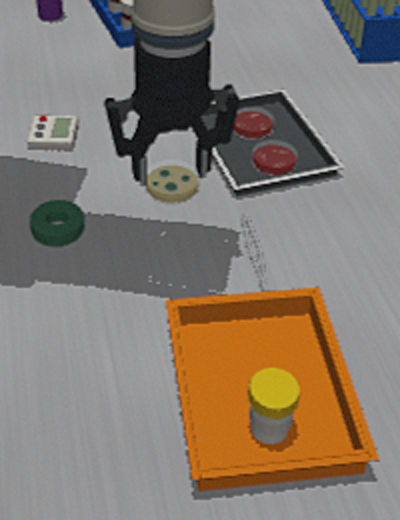

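The pot stands upright in the tub, and the mouldy dish is held level. I place it beside the pot.

arm_command:
  rows: [0,0,0,-0.05,0.016,0,0,0,0,0,-0.11,0.034,0,0,0,0,0,-0.18,0.056,0,0,0,0,0,-0.24,0.075,0,0,0,0,0,-0.3,0.093,0,0,0,0,0,-0.33,0.102,0,0,0,0,0,-0.33,0.102,0,0,0,0,0,-0.33,0.102,0,0,0,0,0,-0.33,0.102,0.06,0,0,0,0,-0.33,0.102,0.11,0,0,0,0,-0.33,0.102,0.15,0,0,0,0,-0.33,0.102,0.17,0]

```text
time: 25.63
position: [494.6, -342.2, 28.1]
eef_rot: [-179.7, -0.2, 90.1]
wrist_force: [0.1, 0.6, -0.0]
gripper_width: 57.7
grip_force: 32.2
```

arm_command:
  rows: [0,0,0,0,0,0.008,0,0,0,0,0,0,0.014,0,0,0,0,0,0,0.018,0,0,0,0,0,0,0.02,0,0,0,0,0,0,0.02,0,0,0,0,0,0,0.02,0]

```text
time: 26.13
position: [497.4, -345.4, 22.2]
eef_rot: [179.9, 0.0, 90.0]
wrist_force: [0.0, 0.3, -0.2]
gripper_width: 57.8
grip_force: 32.2
```

Not touching yet: the command is at 21.3 mm. I step down a little further.

arm_command:
  rows: [0,0,0,0,0,0.001,0,0,0,0,0,0,0.002,0,0,0,0,0,0,0.003,0,0,0,0,0,0,0.003,0,0,0,0,0,0,0.003,0]

```text
time: 26.55
position: [497.4, -345.4, 21.7]
eef_rot: [179.9, 0.0, 90.0]
wrist_force: [-3.0, 2.3, 13.6]
gripper_width: 57.6
grip_force: 33.8
```

arm_command:
  rows: [0,0,0,0,0,0,0.82,0,0,0,0,0,0,0.82,0,0,0,0,0,0,0.82,0,0,0,0,0,0,0.82,0,0,0,0,0,-0.01,0.82,0,0,0,0,0,-0.05,0.82,0,0,0,0,0,-0.12,0.82,0,0,0,0,0,-0.2,0.82,0,0,0,0,0,-0.28,0.82,0,0,0,0.1,0,-0.34,0.82,0,0,0,0.2,0,-0.34,0.82,0,0,0,0.25,0,-0.34,0.82]

```text
time: 27.55
position: [497.8, -226.4, 192.0]
eef_rot: [179.8, 0.1, 89.9]
wrist_force: [0.8, 0.9, -1.1]
gripper_width: 70.4
grip_force: 0.0
```

arm_command:
  rows: [0,0,0,0.05,-0.05,0,0.82,0,0,0,0.1,-0.1,0,0.82,0,0,0,0.1,-0.1,0,0.82,0,0,0,0.1,-0.1,0,0.82]

```text
time: 27.88
position: [445.8, -175.2, 189.7]
eef_rot: [-180.0, -0.0, 90.1]
wrist_force: [1.2, -0.7, -0.4]
gripper_width: 70.4
grip_force: 0.0
```

```bash
python3 ob.py; python3 - <<'E'
from rig import ctrl
import cv2,numpy as np
a=ctrl.snapshot("side")["frame"][:,:,::-1][90:390,220:430];t=ctrl.snapshot("top")["frame"][:,:,::-1][120:270,140:510]
cv2.imwrite("pics/fin.png",np.hstack([cv2.resize(a,(400,571)),cv2.copyMakeBorder(cv2.resize(t,(400,162)),0,409,0,0,cv2.BORDER_CONSTANT)]))
E
```

```text
{'time': 27.88, 'position': [445.8, -175.2, 189.73], 'eef_rot': [-179.97, -0.01, 90.09], 'wrist_force': [1.17, -0.72, -0.42], 'gripper_width': 70.36, 'grip_force': 0.0, 'qpos': [-22.88, 16.44, 113.87, -0.0, 49.73, -22.97]}
```

View pics/fin.png

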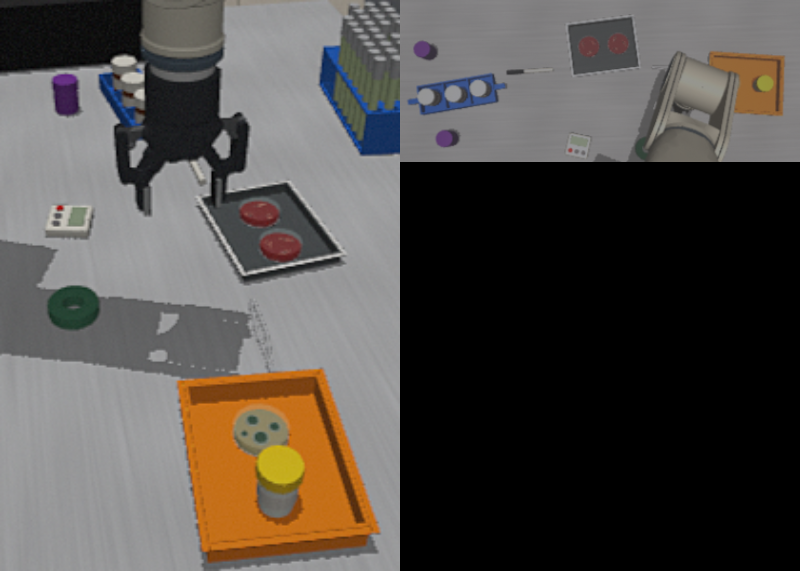

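Everything is in place. Both red dishes are in the tray, three jars stand in the rack, and the mouldy dish and pot are side by side in the tub. The gripper is clear of everything, so I hand in.

```bash
python3 -c "
from rig import ctrl
print(ctrl.sign_off())"
```

```text
the job is handed in; nothing more can be done
None
```

The job is handed in at about 28 s: both red dishes are flat in the steel tray and the amber jar is in the rack's middle bay, then the mouldy dish and yellow-capped pot were set side by side in the discard tub.

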